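Seat the bush of a link arm in the bench press

ROBOT

A 6-joint arm with a two-finger parallel gripper is mounted at the origin on the work surface. World frame = base frame: x ahead of the robot, y to its left, z up, the work surface at z = 0. Lengths are in m, angles in rad, forces in N, time in s.
With the tool pointing down it reaches from about 0.25 to 0.775 m from the base axis. Payload 8.9 kg.
Tool frame: the origin (TCP) lies between the finger pads; the fingertips stand 25 mm ahead of it and the grasp point (between the pads) lies 6 mm ahead of it; z points along the fingers, y is the line along which they close (so a half turn about z gives the same grasp; the last joint's range is limited). The gripper opens to 85 mm and grips with 20 to 120 N. Pads are 22 mm wide; open, the fingers measure 114 mm over their backs; the gripper's body (76 mm by 85 mm) begins 54 mm behind the grasp point. The pads swing forward as they close: fully open they stand 13 mm farther back than shut.
Start: joints at [1.021, 0.291, -0.153, 1.127, 0, 1.431], TCP at [0.21, 0.481, 0.256] pointing down, gripper open.
Joint ranges: [-2.52, 2.52], [-0.91, 1.74], [-1.3, 1.37], [-1.96, 2.02], [-1.52, 1.47], [-3.14, 3.14]. Speed limits (rad/s): [2.22, 2.22, 2.79, 3.14, 3.14, 3.14].

INTERFACE

Orientations are given as [roll, pitch, yaw] about the fixed x, y, z axes, in that order (R = Rz(yaw) Ry(pitch) Rx(roll)).
In Python, from rig import get_obs, get_image, hand_in gives the robot as it stands.
- The arm moves only by the shell command python3 -m crank 'ROWS' [FORCE]. ROWS is text: rows parted by semicolons, each of 7 numbers parted by spaces: the shift along the tool's x, y, z in m, then the turn, a rotation vector about the tool's x, y, z in degrees, then the opening, from -1 (shut) to 1 (fully open). In form: tx ty tz ax ay az fingers; .... A call has 1 to 8 rows; each row shifts and turns the commanded pose from where the row before left it, along the tool's axes as they then stand; what a row does not reach is not made up. A row lasts 1/12 s, in which the tool goes at most 41.7 mm and 7.16 degrees, less where a joint would pass 70% of its speed; a pose out of reach is approached as far as the arm can. A call with a gripper value outside its range is refused whole. The fingers move at their own pace and stop on an object; FORCE is the grip in N (left out, the last holds). Time passes only in rows, so rows that do not move let the fingers close. It gives the time, the measured TCP pose, the force, the opening and the grip force at its end, in the units of the state.
- get_obs(): the state, without advancing time (a new reading comes with each control period).
- get_image(name): name is "scene" or "top"; returns a dict with "color" (400x640x3 uint8, red, green, blue), "mtx" (3x3 intrinsics, pixels), "k1" (the pictures are not rectified: a ray, as slopes to the right and down, at radius r is drawn at 1 + k1 r^2 times it, then the intrinsics apply), "world_from_camera" (4x4, takes a point from camera to world coordinates). Camera axes: x right, y down, z forward; pixel columns grow to the right and rows downward; lengths in m; the calibration is good to about 2 mm. A picture is of the moment at which its call begins. There is no depth.
- hand_in(): hands the job in; it is judged then, once.
The state is a dict: "t": time; "joints": joint angles; "dq": joint speeds; "joint_torque": joint torques, N m; "ee_pos": TCP position; "tool_rot": TCP orientation; "contact_force": force on the tool from outside, world axes, zero at the start; "wrist_torque": the same for the moment, N m; "grip_width": finger opening in m; "grip_force": force on a finger pad.
Only numpy, scipy, OpenCV 4.12 (cv2) and the standard library are available. Lean on these libraries where they do the work, as an engineer would, in place of code of your own. Each camera call takes 0.05 s, during which the arm holds its last target. There are 200 camera calls.

TASK

Nothing here is to be picked up. With a fingertip, slide the link arm along its jig on the press until its big eye is fully home in the V stop under the ram, then push the press lever down until the bush is pressed right in, with its flange on the eye. Then ease the spring-loaded lever back up under your finger to the top (do not let it fly up), leave the link arm in the jig and all the other things where they are, and finish with your hand clear.

Things in the scene. Friction and masses are not known exactly. Their poses are not given: they have to be found in the camera images.
- press_nest (a point): Fixed point of the bench arbor press (blue casting bolted to the bench), on the ram axis, on the jig plate's upper face, 45 mm above the bench. Axes: z up, -x out of the press's open front along the jig, y sideways (lever on the -y side). A V stop behind it stops the big eye when that is centred here. The 22 mm square ram's lower face is 33.5 mm above this point when up.
- jig_front (a point): Middle of the front edge of the aluminium jig plate's upper face, 210 mm in front of press_nest; same axes. The plate is 70 mm wide. On it, distances in front of press_nest: two side rails 38 mm apart and 10 mm high from 4 to 94 mm; two 10 mm dowel pins, 26 mm apart and 14 mm high, at 135 mm.
- press_head (a point): Middle of the top of the press's head, on the ram axis, 235 mm above the bench; same axes. The head is 62 mm wide and reaches 36 mm in front of the ram axis and 152 mm behind it; its underside is 135 mm above the bench. The ram and its stop collar stand up to 40 mm above this point.
- lever_pivot (a point): Centre of the lever's hub on the press: 27 mm behind the ram axis, 52 mm to its -y side, 185 mm above the bench. The lever turns about the press's y axis. Axes as press_nest.
- lever_push (a point): Point on the centre line of the press lever, a round steel bar of 14 mm: 205 mm from lever_pivot, 35 mm short of the centre of the 30 mm black ball at its end; moves with the lever. With the lever up the bar rises from the hub towards the press's front at 0.60 rad (34 deg) above level; fully down it points 0.43 rad below level, this point then about 100 mm above the bench.
- press_lever (a joint): Turn of the lever, rad: 0 = up, held by its return spring; grows as it is pushed down; 1.03 = at the depth stop. Bar elevation = 0.60 - value. Ram: 16 mm down per rad; it meets the bush at 0.35 to 0.55 and has it home near 0.95, surely at the stop. Pushing at lever_push takes 1 to 4 N, 3 to 8 N while the bush goes in. Let go, it flies up at several rad/s.
- link_eye (a point): Centre of the underside of the big eye (34 mm across, 16 mm high) of the loose dark steel link arm, 0.32 kg, in the jig. From it the arm runs along -x out of the press's front: a flat bar 22 x 8 mm, flush with the underside, to the small eye 240 mm away. At the start the big eye stands 35 to 70 mm in front of press_nest between the rails, the bar between the dowel pins.
- link_end (a point): Centre of the link arm's small eye, at mid-height (53 mm above the bench): 24 mm across, 16 mm high, underside 45 mm above the bench. It stands out beyond the jig's front end with free air around and below it. 240 mm from link_eye. The arm slides in the jig at about 1 to 3 N.
- bush (a joint): How far the bush in the big eye is pressed in, m: 0 = flange 9 mm above the eye, 0.009 = flange down on the eye (home). Starts at 0 to 0.002. A tight fit (about 40 N on the bush); stays where it is left; pushing harder at the end does no harm.
- bush_top (a point): Centre of the upper face of the bronze bush's flange (28 mm across, 2.5 mm thick): up to 27.5 mm above the underside of the link arm at the start, 18.5 mm when home.
- spare_link: Bystander: a finished link arm of the same shape (264 mm long), lying loose on the bench on the far side (+y side) of the press. Origin: underside of its big eye; the arm runs along -x.
- spare_bush: Bystander: a loose bronze bush, 28 mm across, 19 mm high, standing on its flange on the bench near the front end of the jig. Origin: centre of its underside.
- bush_tub: Bystander: small grey open tub of bushes, 85 x 65 x 36 mm high, on the bench on the lever side of the press. Origin: centre of its underside.
- screw_bin: Bystander: green open-fronted bin of screws, 160 x 100 x 75 mm high. Origin: centre of its underside.
- grease_can: Bystander: plain metal can, 72 mm across, 85 mm high. Origin: centre of its underside.
- screwdriver: Bystander: screwdriver lying on the bench.
- wrench: Bystander: spanner lying on the bench.

How it is judged:
On the way, in this order (a step that is already met when the one before it is completed fails the run):
1. the big eye of the link arm is home in the V stop under the ram (within 4 mm), the bush still proud (horizontal distance between link_eye and press_nest below 0.004 m and value of joint bush below 0.005 m), for 0.2 s.
2. the lever is pushed down and the bush pressed home (within 1.5 mm), the eye still in the V stop (horizontal distance between link_eye and press_nest below 0.004 m and value of joint bush above 0.0075 m and value of joint press_lever above 0.7 rad), for 0.1 s.
At the end, for the whole second after the job is handed in: the link arm lies flat in the jig with its big eye within 4 mm of the V stop's centre, its bush pressed in to within 1.5 mm of its flange lying on the eye, the press lever back up (within 0.06 rad of its top), everything at rest (horizontal distance between link_eye and press_nest below 0.004 m and value of joint bush above 0.0075 m and value of joint press_lever below 0.06 rad and height (world z) of link_eye below 0.048 m and height (world z) of link_end below 0.058 m and linear speed of link below 0.01 m/s); the robot touches nothing.
It fails at once if the link arm is lifted or tipped (either eye more than 12 mm up) (height (world z) of link_eye above 0.057 m or height (world z) of link_end above 0.065 m).
It fails at once if the bush is pressed while the eye is not home in the V stop (more than 6 mm off) (value of joint bush above 0.006 m and not (horizontal distance between link_eye and press_nest below 0.006 m)).
It fails at once if the lever flies up (faster than 3 rad/s) (velocity of joint press_lever below -3 rad/s).
It fails at once if another thing on the bench is moved by more than 25 mm (distance of any of spare_link, spare_bush, bush_tub, screw_bin, grease_can, screwdriver, wrench from where it was at the start of the episode above 0.025 m).
It fails at once if another thing on the bench is lifted (height (world z) of any of spare_link, spare_bush, bush_tub, screw_bin, grease_can, screwdriver, wrench above 0.03 m).
It also fails if it takes over 69 s, if anything falls off the work surface, if the arm or the gripper's body presses on something with over 40 N, if the wrist force passes 120 N, or if a joint passes its speed limit or range.

## Working session

There is one attempt and no reset: what is moved stays moved. The work goes in short steps, Python scripts to look and compute and a shell command to move; the robot and the scene stay as the last step left them, time stands still between calls to the robot, and variables do not carry over. Pictures are saved under pics/ and viewed, at most 10 in all, crops included, and the job is handed in when it is done.

```bash
ls; mkdir -p pics; cat > h.py <<'E'
import numpy as np, cv2
from rig import get_obs, get_image
from scipy.spatial.transform import Rotation as R
def snap(n,f):
    d=get_image(n); cv2.imwrite(f'pics/{f}.png',d['color'][:,:,::-1]); np.savez(f'{f}.npz',**{k:d[k] for k in('mtx','k1','world_from_camera')}); return d
def ray(d,u,v):
    K=np.array(d['mtx']);k=float(d['k1']); D=np.array([k,0,0,0.]) 
    p=cv2.undistortPoints(np.array([[[u,v]]],float),K,D)[0,0]
    W=np.array(d['world_from_camera']); return W[:3,3],W[:3,:3]@np.array([p[0],p[1],1])
def atz(d,u,v,z):
    o,r=ray(d,u,v); return o+r*(z-o[2])/r[2]
def proj(d,P):
    W=np.array(d['world_from_camera']); T=np.linalg.inv(W)
    rv=cv2.Rodrigues(T[:3,:3])[0]
    return cv2.projectPoints(np.array(P,float).reshape(-1,3),rv,T[:3,3],np.array(d['mtx']),np.array([float(d['k1']),0,0,0.]))[0][:,0]
E
python3 - <<'E'
from h import *
for n in('scene','top'):
    d=snap(n,n+'0'); print(n,d['mtx'],d['k1'],np.round(d['world_from_camera'],3))
o=get_obs(); print(o)
E
```

```text
pics
scene [[370.20077382   0.         319.18376478]
 [  0.         370.20077382 200.36862076]
 [  0.           0.           1.        ]] 0.013460825876665044 [[ 0.596  0.539 -0.595  1.078]
 [ 0.803 -0.395  0.447 -0.443]
 [ 0.006 -0.744 -0.668  0.875]
 [ 0.     0.     0.     1.   ]]
top [[365.36624219   0.         319.83027478]
 [  0.         365.36624219 198.52503068]
 [  0.           0.           1.        ]] -0.06775856307689211 [[ 0.009 -0.996  0.088  0.425]
 [-1.    -0.008  0.003  0.003]
 [-0.002 -0.088 -0.996  1.183]
 [ 0.     0.     0.     1.   ]]
{'t': 0.1, 'joints': array([ 1.02070365e+00,  2.91192975e-01, -1.54035112e-01,  1.12670755e+00,
       -2.44429455e-05,  1.43149077e+00]), 'dq': array([-0.00074696, -0.00200155,  0.00260033, -0.00051278, -0.00063028,
       -0.001114  ]), 'joint_torque': array([ 2.06993434e-03, -5.37977421e+01,  3.31917572e+01,  9.31752438e-03,
       -1.36379826e-04,  3.76900891e-05]), 'ee_pos': array([0.20946514, 0.48101177, 0.25581168]), 'tool_rot': array([-3.14046098e+00, -1.33993773e-04,  2.73080548e+00]), 'contact_force': array([-0.52031034,  0.25766142,  0.60783668]), 'wrist_torque': array([-0.00995523,  0.04318926,  0.0375884 ]), 'grip_force': 0.0, 'grip_width': 0.0854004402845748}
```

View pics/scene0.png

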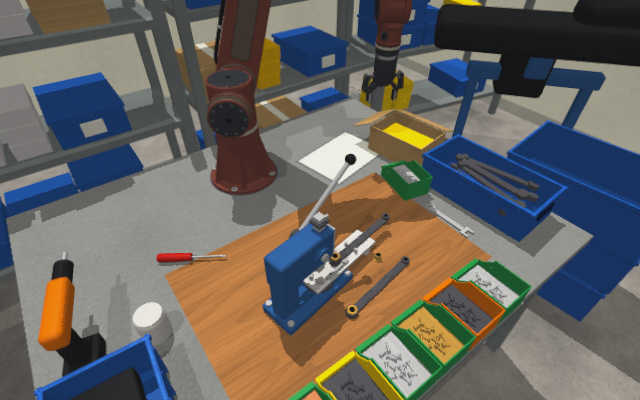

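View pics/top0.png

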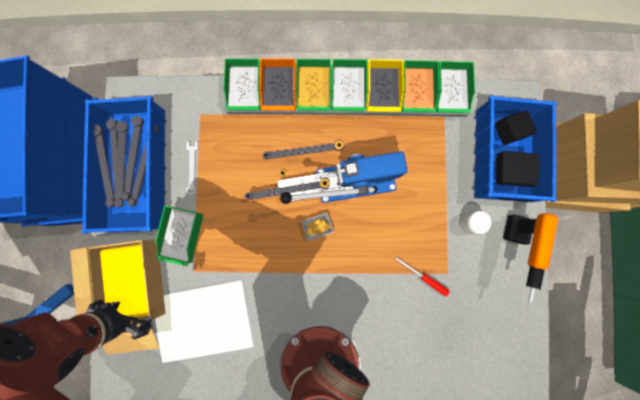

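The press stands around (350,180) in the top view with its front towards image left (world +y) and the lever on the robot side, ball at (286,198). The link's small eye is at about (249,196). I'll enlarge both views.

```bash
python3 - <<'E'
import cv2
a=cv2.imread('pics/top0.png')[140:240,235:415]; cv2.imwrite('pics/topc.png',cv2.resize(a,None,fx=4.4,fy=4.4,interpolation=cv2.INTER_CUBIC))
a=cv2.imread('pics/scene0.png')[145:345,240:420]; cv2.imwrite('pics/scenec.png',cv2.resize(a,None,fx=3,fy=3,interpolation=cv2.INTER_CUBIC))
E
```

```text
(no output)
```

View pics/topc.png

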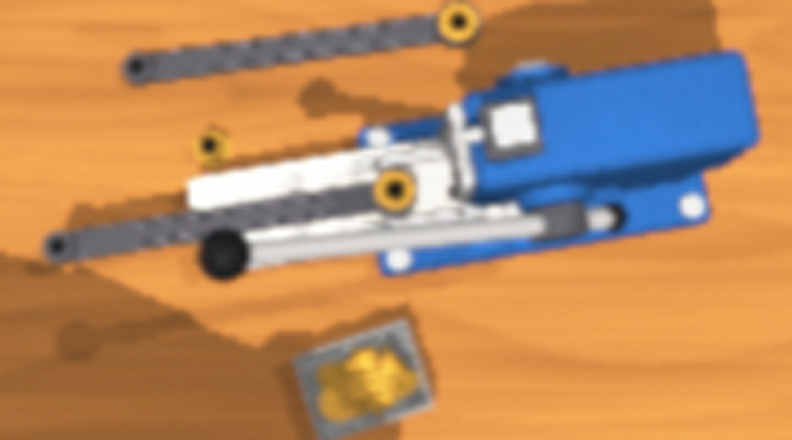

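View pics/scenec.png

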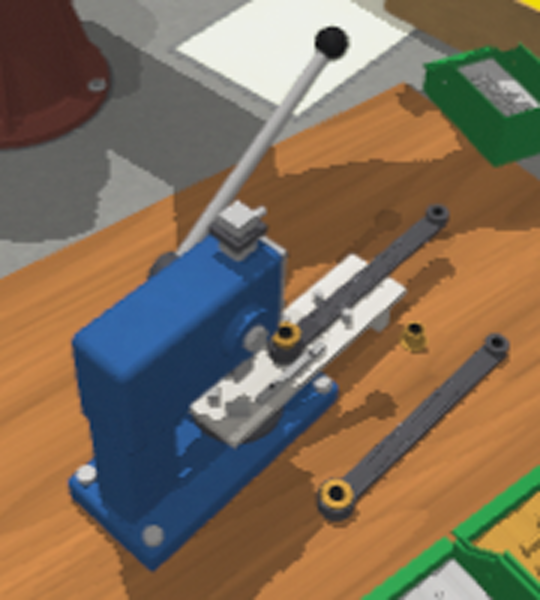

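Top crop: small eye (57,246), bush (396,190), ball (225,253), ram top (512,127). Scene crop: small eye (437,214), bush (286,333), ball (331,43), ram top (238,213), jig front corners (355,256) and (405,288). I'll fit the press pose to these.

```bash
cat > fit.py <<'E'
from h import *
from scipy.optimize import least_squares
T=dict(np.load('top0.npz'));S=dict(np.load('scene0.npz'))
t=lambda u,v:(u/4.4+235-.4,v/4.4+140-.4); s=lambda u,v:(u/3+240-.33,v/3+145-.33)
c,sn=np.cos(.6),np.sin(.6)
L=lambda r:(27-1e3*0-r*c*1e3,-52,185+r*sn*1e3)
obs=[(T,t(57,246),'E'),(T,t(396,190),'B'),(T,t(225,253),L(.24)),(T,t(512,127),(0,0,275)),(T,t(745,55),(152,31,235)),(T,t(757,142),(152,-31,235)),(T,t(188,180),(-210,35,45)),
(S,s(437,214),'E'),(S,s(286,333),'B'),(S,s(331,43),L(.24)),(S,s(238,213),(0,0,275)),(S,s(355,256),(-210,-35,45)),(S,s(405,288),(-210,35,45))]
def pts(p):
    x,y,a,d,bh=p; out=[]
    for _,_,P in obs:
        if P=='E':P=(-1e3*d-240,0,61)
        if P=='B':P=(-1e3*d,0,bh*1e3)
        P=np.array(P)/1e3; out.append([x+np.cos(a)*P[0]-np.sin(a)*P[1],y+np.sin(a)*P[0]+np.cos(a)*P[1],P[2]])
    return out
f=lambda p:np.ravel([proj(o[0],q)[0]-o[1] for o,q in zip(obs,pts(p))])
r=least_squares(f,[.5,-.05,-1.7,.05,.072],loss='soft_l1')
if __name__=='__main__':
    print(r.x); print(np.round(f(r.x).reshape(-1,2),1))
    for (o,q) in zip(obs,pts(r.x)): print(o[2],np.round(q,4))
E
python3 fit.py
```

```text
[ 0.58366102 -0.07244856 -1.40166444  0.06559202  0.07146785]
[[ 0.3 -0.1]
 [-0.2 -0.2]
 [-0.6  0.2]
 [-0.  -0.6]
 [ 0.3 -2.1]
 [ 1.9  1. ]
 [-0.1 -0.4]
 [ 0.1 -0.8]
 [-0.3  0. ]
 [ 0.4  0. ]
 [-0.2 -0.6]
 [-0.8 -1.1]
 [ 0.6  0. ]]
E [0.5322 0.2288 0.061 ]
B [ 0.5726 -0.0078  0.0715]
(np.float64(-171.0805475783228), -52, np.float64(320.5141936148085)) [0.5036 0.0874 0.3205]
(0, 0, 275) [ 0.5837 -0.0724  0.275 ]
(152, 31, 235) [ 0.6398 -0.2171  0.235 ]
(152, -31, 235) [ 0.5787 -0.2275  0.235 ]
(-210, 35, 45) [0.5828 0.1404 0.045 ]
E [0.5322 0.2288 0.061 ]
B [ 0.5726 -0.0078  0.0715]
(np.float64(-171.0805475783228), -52, np.float64(320.5141936148085)) [0.5036 0.0874 0.3205]
(0, 0, 275) [ 0.5837 -0.0724  0.275 ]
(-210, -35, 45) [0.5138 0.1287 0.045 ]
(-210, 35, 45) [0.5828 0.1404 0.045 ]
```

Residuals are about 1 px or less on most points (the two rear head corners are off by about 2 px). The fit gives d = 66 mm (expected 35–70) and a bush top of 71.5 mm (expected 72.5 at most), so both agree with the data. Next I'll work out the approach in tool axes.

```bash
cat > go.py <<'E'
# python3 go.py px py z tilt : tip target in press axes (mm), tilt deg leaning hand out of the front
import sys; from h import *
X,Y,A=.58366,-.07245,-1.40166
Ry=R.from_euler('z',A)
def state():
    o=get_obs(); r=R.from_euler('xyz',o['tool_rot']); tip=o['ee_pos']+r.apply([0,0,.025])
    p=Ry.inv().apply(tip-[X,Y,0])*1e3
    return o,r,tip,p
if __name__=='__main__':
    o,r,tip,p=state()
    print('t %.2f tip press'%o['t'],p.round(1),'F press',Ry.inv().apply(o['contact_force']).round(2),'grip',round(o['grip_width'],4),'q',o['joints'].round(2))
    if len(sys.argv)>1:
        a=list(map(float,sys.argv[1:]))
        g=Ry.apply(np.array(a[:3])/1e3)+[X,Y,0]
        rt=R.from_euler('z',A-np.pi/2)*R.from_euler('x',np.pi)*R.from_euler('x',a[3],degrees=True)
        gt=g-rt.apply([0,0,.025])
        print('turn deg',(r.inv()*rt).as_rotvec(degrees=True).round(2),'tcp shift: start axes',(r.inv().apply(gt-o['ee_pos'])*1e3).round(1),'end axes',(rt.inv().apply(gt-o['ee_pos'])*1e3).round(1),'tcp',gt.round(3))
E
python3 go.py -355 0 200 0; python3 go.py -355 0 200 12; python3 - <<'E'
from fit import *; from go import Ry,X,Y
for u,v,z in[(210,147,.019),(135,68,.016)]:
    print(Ry.inv().apply(atz(T,*t(u,v),z)-[X,Y,0])*1e3)
E
```

```text
t 0.10 tip press [-608.5 -275.7  230.8] F press [-0.34 -0.47  0.61] grip 0.0854 q [ 1.02  0.29 -0.15  1.13 -0.    1.43]
turn deg [-6.000e-02 -3.000e-02 -3.323e+01] tcp shift: start axes [-369.6  -61.    30.8] end axes [-275.7 -253.6   30.8] tcp [0.524 0.277 0.225]
t 0.10 tip press [-608.5 -275.7  230.8] F press [-0.34 -0.47  0.61] grip 0.0854 q [ 1.02  0.29 -0.15  1.13 -0.    1.43]
turn deg [ 11.6   -3.51 -33.1 ] tcp shift: start axes [-366.7  -56.6   31.4] end axes [-275.7 -236.4   82.3] tcp [0.523 0.283 0.224]
[-192.72772904   59.18556267   19.        ]
[-238.92246907  127.00442309   16.        ]
```

```bash
python3 -m crank '0 0 0 0 0 -6.65 -1;0 0 0 0 0 -6.65 -1;0 0 0 0 0 -6.65 -1;0 0 0 0 0 -6.65 -1;0 0 0 0 0 -6.63 -1;-0.028 -0.025 0 0 0 0 -1;-0.028 -0.025 0 0 0 0 -1;-0.028 -0.025 0 0 0 0 -1' 20
python3 -m crank '-0.028 -0.025 0.003 0 0 0 -1;-0.028 -0.025 0.003 0 0 0 -1;-0.028 -0.025 0.003 0 0 0 -1;-0.028 -0.025 0.003 0 0 0 -1;-0.028 -0.025 0.003 0 0 0 -1;-0.028 -0.025 0.003 0 0 0 -1;-0.024 -0.028 0.003 0 0 0 -1;0 0 0 0 0 0 -1'; python3 go.py -355 0 49 12
```

```text
t: 0.77
ee_pos: [0.3055, 0.4209, 0.2561]
tool_rot: [-3.141, -0.0, -2.97]
contact_force: [0.7, 1.3, 0.2]
grip_width: 0.0002
grip_force: 0.0
t: 1.43
ee_pos: [0.5286, 0.2742, 0.2339]
tool_rot: [-3.14, 0.0, -2.977]
contact_force: [0.1, -0.0, 0.2]
grip_width: 0.0001
grip_force: 0.0
t 1.43 tip press [-351.     4.1  208.9] F press [0.03 0.13 0.22] grip 0.0001 q [ 0.36  0.44  0.    1.14 -0.    0.19]
turn deg [ 1.189e+01 -1.000e-02 -2.700e-01] tcp shift: start axes [  4.2   9.5 160.4] end axes [  4.1  42.4 155. ] tcp [0.523 0.283 0.073]
```

```bash
python3 -m crank '0 0 0 5.95 0 0 -1;0 0 0 5.95 0 -0.27 -1;0.001 0.008 0.030 0 0 0 -1;0.001 0.008 0.030 0 0 0 -1;0.001 0.008 0.030 0 0 0 -1;0.001 0.008 0.030 0 0 0 -1;0 0.0104 0.030 0 0 0 -1;0 0 0.005 0 0 0 -1'; python3 go.py -333 0 49 12
python3 -c "
from h import *
snap('scene','scene1')"; python3 - <<'E'
import cv2
cv2.imwrite('pics/s1.png',cv2.resize(cv2.imread('pics/scene1.png')[40:340,230:480],None,fx=2,fy=2,interpolation=cv2.INTER_CUBIC))
E
```

```text
t: 2.1
ee_pos: [0.5152, 0.2861, 0.0697]
tool_rot: [-2.932, -0.009, -2.967]
contact_force: [-0.9, -0.1, -0.1]
grip_width: -0.0002
grip_force: 0.0
t 2.10 tip press [-359.7   -7.3   45.2] F press [-0.04 -0.92 -0.1 ] grip -0.0002 q [ 0.48  0.63 -0.14  0.87 -0.2   0.31]
turn deg [-0.01 -0.42  0.39] tcp shift: start axes [ -7.  -27.    1.8] end axes [ -7.1 -26.9   1.9] tcp [0.527 0.261 0.073]
```

View pics/s1.png

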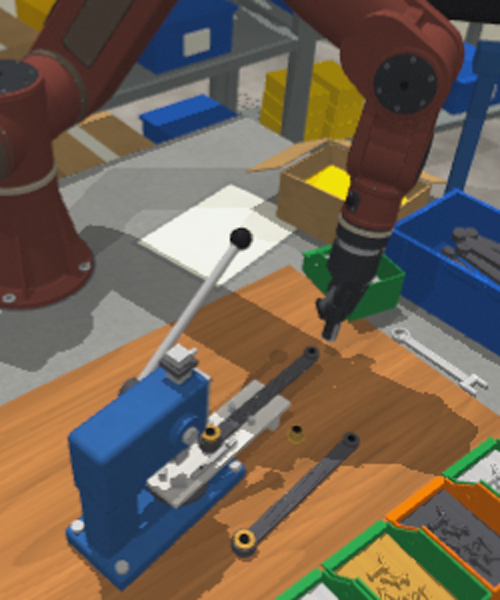

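The picture shows the fingertip at (331,335) beside the small eye at (312,352), with the forearm well above the lever ball (241,238). Now I'll line up and advance to near contact.

```bash
python3 -m crank '-0.007 -0.013 0.001 0 0 0 -1;0 -0.014 0.001 0 0 0 -1;0 0 0 0 0 0 -1;0 0 0 0 0 0 -1'; python3 go.py -333 0 49 12
```

```text
t: 2.48
ee_pos: [0.5316, 0.2609, 0.0805]
tool_rot: [-2.935, 0.002, -2.97]
contact_force: [-0.6, 0.3, 0.3]
grip_width: -0.0001
grip_force: 0.0
t 2.48 tip press [-332.3    4.8   56. ] F press [-0.38 -0.52  0.34] grip -0.0001 q [ 0.43  0.61 -0.15  0.86 -0.2   0.27]
turn deg [0.14 0.15 0.12] tcp shift: start axes [4.8 2.2 6.7] end axes [4.8 2.3 6.7] tcp [0.527 0.261 0.073]
```

```bash
python3 -m crank '0.002 0.001 0.003 0 0 0 -1;0.002 0.001 0.003 0 0 0 -1;0 0 0 0 0 0 -1;0 0 0 0 0 0 -1;0 0 0 0 0 0 -1'; python3 go.py -333 0 49 12
```

```text
t: 2.9
ee_pos: [0.5259, 0.2621, 0.0722]
tool_rot: [-2.934, -0.001, -2.967]
contact_force: [-0.2, 0.2, 0.1]
grip_width: -0.0
grip_force: 0.0
t 2.90 tip press [-334.4   -0.6   47.7] F press [-0.24 -0.16  0.06] grip -0.0 q [ 0.44  0.62 -0.17  0.84 -0.2   0.27]
turn deg [0.1  0.01 0.3 ] tcp shift: start axes [-0.6 -1.6 -1. ] end axes [-0.6 -1.6 -1. ] tcp [0.527 0.261 0.073]
```

```bash
python3 -m crank '0 -0.004 0.0008 0 0 0 -1;0 -0.004 0.0008 0 0 0 -1;0 -0.004 0.0008 0 0 0 -1;0 -0.004 0.0008 0 0 0 -1;0 -0.004 0.0008 0 0 0 -1;0 -0.004 0.0008 0 0 0 -1'; python3 go.py -280 0 49 12
```

```text
t: 3.4
ee_pos: [0.5303, 0.2373, 0.0724]
tool_rot: [-2.934, -0.001, -2.968]
contact_force: [-0.1, 1.3, -0.9]
grip_width: 0.0003
grip_force: 0.7
t 3.40 tip press [-309.1   -0.4   48. ] F press [-1.35  0.1  -0.91] grip 0.0003 q [ 0.4   0.6  -0.2   0.82 -0.2   0.23]
turn deg [0.11 0.01 0.26] tcp shift: start axes [ -0.3 -28.7   5. ] end axes [ -0.4 -28.7   5.1] tcp [0.536 0.209 0.073]
```

Contact shows about 1.3 N along press −x. I'll keep pushing.

```bash
python3 -m crank '0 -0.004 0.0008 0 0 0 -1;0 -0.004 0.0008 0 0 0 -1;0 -0.004 0.0008 0 0 0 -1;0 -0.004 0.0008 0 0 0 -1;0 -0.004 0.0008 0 0 0 -1;0 -0.004 0.0008 0 0 0 -1;0 -0.004 0.0008 0 0 0 -1'; python3 go.py; python3 -m crank '0 -0.002 0.0004 0 0 0 -1;0 -0.002 0.0004 0 0 0 -1;0 -0.002 0.0004 0 0 0 -1;0 -0.002 0.0004 0 0 0 -1'; python3 go.py
```

```text
t: 3.98
ee_pos: [0.5353, 0.2093, 0.0728]
tool_rot: [-2.934, -0.001, -2.968]
contact_force: [0.3, 1.4, -1.3]
grip_width: -0.0
grip_force: 0.7
t 3.98 tip press [-2.807e+02 -2.000e-01  4.830e+01] F press [-1.3   0.52 -1.31] grip -0.0 q [ 0.35  0.58 -0.23  0.8  -0.2   0.18]
t: 4.32
ee_pos: [0.5367, 0.2015, 0.0729]
tool_rot: [-2.934, -0.001, -2.968]
contact_force: [0.1, 1.2, -0.7]
grip_width: -0.0002
grip_force: 0.7
t 4.32 tip press [-2.728e+02 -2.000e-01  4.840e+01] F press [-1.12  0.33 -0.69] grip -0.0002 q [ 0.34  0.58 -0.23  0.79 -0.2   0.17]
```

```bash
for i in 1; do python3 -m crank '0 -0.0015 0.0003 0 0 0 -1;0 -0.0015 0.0003 0 0 0 -1;0 0 0 0 0 0 -1'; python3 go.py; done;  python3 -m crank '0 -0.0015 0.0003 0 0 0 -1;0 -0.0015 0.0003 0 0 0 -1;0 0 0 0 0 0 -1'; python3 go.py
```

```text
t: 4.57
ee_pos: [0.5372, 0.1983, 0.0729]
tool_rot: [-2.934, -0.001, -2.968]
contact_force: [0.0, 1.7, -0.4]
grip_width: -0.0004
grip_force: 0.3
t 4.57 tip press [-2.696e+02 -2.000e-01  4.840e+01] F press [-1.71  0.33 -0.4 ] grip -0.0004 q [ 0.33  0.58 -0.24  0.79 -0.21  0.16]
t: 4.82
ee_pos: [0.5378, 0.1954, 0.0729]
tool_rot: [-2.934, -0.001, -2.968]
contact_force: [-0.1, 1.7, -1.3]
grip_width: -0.0001
grip_force: 0.4
t 4.82 tip press [-2.666e+02 -2.000e-01  4.850e+01] F press [-1.67  0.2  -1.32] grip -0.0001 q [ 0.33  0.58 -0.24  0.79 -0.21  0.16]
```

```bash
python3 -m crank '0 -0.001 0.0002 0 0 0 -1;0 -0.001 0.0002 0 0 0 -1;0 0 0 0 0 0 -1'; python3 go.py;  python3 -m crank '0 -0.001 0.0002 0 0 0 -1;0 -0.001 0.0002 0 0 0 -1;0 0 0 0 0 0 -1'; python3 go.py
```

```text
t: 5.07
ee_pos: [0.5381, 0.1934, 0.0729]
tool_rot: [-2.934, -0.001, -2.968]
contact_force: [-0.2, 1.8, -0.9]
grip_width: 0.0003
grip_force: 0.5
t 5.07 tip press [-2.646e+02 -2.000e-01  4.850e+01] F press [-1.8   0.14 -0.94] grip 0.0003 q [ 0.32  0.58 -0.24  0.78 -0.21  0.15]
t: 5.32
ee_pos: [0.5385, 0.1914, 0.073]
tool_rot: [-2.934, -0.001, -2.968]
contact_force: [0.3, 1.7, -1.0]
grip_width: -0.0004
grip_force: 0.5
t 5.32 tip press [-2.625e+02 -1.000e-01  4.850e+01] F press [-1.63  0.57 -1.03] grip -0.0004 q [ 0.32  0.58 -0.24  0.78 -0.21  0.15]
```

```bash
python3 -m crank '0 -0.001 0.0002 0 0 0 -1;0 -0.001 0.0002 0 0 0 -1;0 0 0 0 0 0 -1'; python3 go.py;  python3 -m crank '0 -0.001 0.0002 0 0 0 -1;0 -0.001 0.0002 0 0 0 -1;0 0 0 0 0 0 -1'; python3 go.py
```

```text
t: 5.57
ee_pos: [0.5388, 0.1897, 0.073]
tool_rot: [-2.935, -0.001, -2.968]
contact_force: [-0.4, 2.8, -1.2]
grip_width: 0.0002
grip_force: 1.3
t 5.57 tip press [-2.608e+02 -1.000e-01  4.850e+01] F press [-2.8   0.08 -1.19] grip 0.0002 q [ 0.32  0.57 -0.25  0.78 -0.2   0.15]
t: 5.82
ee_pos: [0.5391, 0.1887, 0.073]
tool_rot: [-2.936, -0.0, -2.967]
contact_force: [-1.2, 7.9, -2.3]
grip_width: -0.0002
grip_force: 3.9
t 5.82 tip press [-2.598e+02  1.000e-01  4.850e+01] F press [-7.94  0.15 -2.26] grip -0.0002 q [ 0.31  0.57 -0.25  0.78 -0.2   0.14]
```

The force jumped to 7.9 N and the motion stopped, so the eye is seated in the V. I'll back off, rise, and check with a picture.

```bash
python3 -m crank '0 0.006 -0.001 0 0 0 -1;0 0.012 -0.002 0 0 0 -1;0 0.012 -0.002 0 0 0 -1;0 0 0 -5.95 0 0 -1;0 0 0 -5.95 0 0 -1;0 0 -0.035 0 0 0 -1;0 0 -0.040 0 0 0 -1;0 0 -0.04 0 0 0 -1'; python3 go.py; python3 -m crank '0 0 -0.04 0 0 0 -1;0 0 -0.04 0 0 0 -1;0 0 -0.04 0 0 0 -1;0 0 -0.04 0 0 0 -1;0 0 -0.03 0 0 0 -1;0 0 0 0 0 0 -1;0 0 0 0 0 0 -1'; python3 go.py -140 -52 360 0
python3 - <<'E'
from h import *; from go import Ry,X,Y
d=snap('top','top1'); a=cv2.imread('pics/top1.png')[140:240,235:415]; cv2.imwrite('pics/t1.png',cv2.resize(a,None,fx=4.4,fy=4.4,interpolation=cv2.INTER_CUBIC))
d=snap('scene','scene2'); a=cv2.imread('pics/scene2.png')[195:295,280:400]; a=cv2.resize(a,None,fx=5,fy=5,interpolation=cv2.INTER_CUBIC)
cv2.imwrite('pics/s2.png',a)
print((proj(d,Ry.apply(np.array([[-240,0,61],[0,0,72]])/1e3)+[X,Y,0])-[280,195])*5)
E
```

```text
t: 6.48
ee_pos: [0.533, 0.2176, 0.1876]
tool_rot: [-3.141, -0.003, -2.968]
contact_force: [0.8, 0.5, 0.1]
grip_width: 0.0004
grip_force: 0.0
t 6.48 tip press [-294.4   -1.2  162.6] F press [-0.33  0.86  0.1 ] grip 0.0004 q [ 0.26  0.43 -0.13  1.01 -0.    0.09]
t: 7.07
ee_pos: [0.5346, 0.2185, 0.3785]
tool_rot: [-3.141, 0.003, -2.967]
contact_force: [0.2, 0.3, -0.3]
grip_width: 0.0002
grip_force: 0.0
t 7.07 tip press [-295.1    0.7  353.5] F press [-0.26  0.2  -0.26] grip 0.0002 q [ 0.26  0.37  0.27  1.47 -0.    0.09]
turn deg [-0.01  0.16  0.31] tcp shift: start axes [  53.5 -154.8   -6.6] end axes [  52.7 -155.1   -6.5] tcp [0.509 0.057 0.385]
[[463.23739968 154.67629508]
 [191.82305567 371.20833793]]
```

View pics/s2.png

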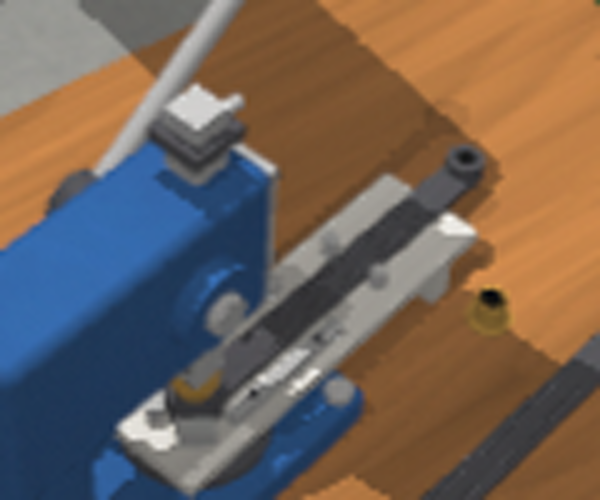

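The small eye at (466,160) and the bush under the ram at (197,385) match the projected home positions within the known image bias, so the eye is home. Next I'll move above the lever.

```bash
python3 -m crank '0.010 -0.03 -0.003 0 0 0 -1;0.010 -0.033 -0.003 0 0 0 -1;0.010 -0.034 0 0 0 0 -1;0.010 -0.034 0 0 0 0 -1;0.010 -0.034 0 0 0 0 -1;0.0027 -0.004 0 0 0 0.3 -1;0 0 0 0 0 0 -1;0 0 0 0 0 0 -1'; python3 go.py -126 -52 312 0
```

```text
t: 7.83
ee_pos: [0.5111, 0.0423, 0.3819]
tool_rot: [3.141, -0.002, -2.974]
contact_force: [-0.2, 1.0, 0.5]
grip_width: 0.0002
grip_force: 0.0
t 7.83 tip press [-125.3  -52.3  356.9] F press [-1.06 -0.05  0.53] grip 0.0002 q [-0.06  0.23  0.1   1.44  0.   -0.23]
turn deg [ 0.04 -0.13 -0.08] tcp shift: start axes [-0.3  0.7 44.9] end axes [-0.2  0.7 44.9] tcp [0.511 0.043 0.337]
```

```bash
python3 -m crank '0 0 0.015 0 0 0 -1;0 0 0.015 0 0 0 -1;0 0 0.010 0 0 0 -1;0 0 0.003 0 0 0 -1;0 0 0.003 0 0 0 -1;0 0 0.003 0 0 0 -1;0 0 0 0 0 0 -1'; python3 go.py; python3 -m crank '0 0 0.003 0 0 0 -1;0 0 0.003 0 0 0 -1;0 0 0.003 0 0 0 -1;0 0 0 0 0 0 -1'; python3 go.py
```

```text
t: 8.42
ee_pos: [0.5114, 0.0425, 0.3336]
tool_rot: [3.141, -0.001, -2.972]
contact_force: [0.8, -0.1, -0.3]
grip_width: -0.0002
grip_force: 0.0
t 8.42 tip press [-125.5  -51.9  308.6] F press [ 0.26  0.73 -0.27] grip -0.0002 q [-0.06  0.24 -0.02  1.31 -0.   -0.23]
t: 8.75
ee_pos: [0.5114, 0.0419, 0.3244]
tool_rot: [3.142, -0.001, -2.973]
contact_force: [0.4, -0.2, 1.3]
grip_width: -0.0
grip_force: 0.6
t 8.75 tip press [-124.9  -52.   299.4] F press [0.28 0.32 1.32] grip -0.0 q [-0.06  0.24 -0.04  1.29 -0.   -0.23]
```

```bash
python3 -m crank '0 0.004 0.006 0 0 0 -1;0 0.004 0.006 0 0 0 -1;0 0.004 0.006 0 0 0 -1;0 0.004 0.006 0 0 0 -1;0 0.004 0.006 0 0 0 -1'; python3 go.py; python3 -m crank '0 0.0022 0.0063 0 0 0 -1;0 0.0022 0.0063 0 0 0 -1;0 0.0022 0.0063 0 0 0 -1;0 0.0022 0.0063 0 0 0 -1;0 0.0022 0.0063 0 0 0 -1;0 0.0022 0.0063 0 0 0 -1'; python3 go.py -173 -52 192 0
```

```text
t: 9.17
ee_pos: [0.5078, 0.062, 0.2939]
tool_rot: [-3.141, -0.001, -2.973]
contact_force: [0.8, -2.1, 1.1]
grip_width: 0.0003
grip_force: 0.8
t 9.17 tip press [-145.3  -52.2  268.9] F press [2.22 0.42 1.12] grip 0.0003 q [-0.02  0.25 -0.11  1.21 -0.   -0.19]
t: 9.67
ee_pos: [0.5057, 0.0746, 0.2563]
tool_rot: [-3.141, -0.001, -2.973]
contact_force: [-0.3, -3.9, 4.9]
grip_width: 0.0001
grip_force: 2.6
t 9.67 tip press [-158.1  -52.1  231.3] F press [ 3.77 -0.92  4.93] grip 0.0001 q [ 0.    0.27 -0.19  1.12 -0.   -0.16]
turn deg [-0.03 -0.05 -0.04] tcp shift: start axes [-0.1 14.9 39.3] end axes [-0.1 14.9 39.3] tcp [0.503 0.089 0.217]
```

```bash
python3 -m crank '0 0.001 0.0065 0 0 0 -1;0 0.001 0.0065 0 0 0 -1;0 0.001 0.0065 0 0 0 -1;0 0.001 0.0065 0 0 0 -1;0 0.001 0.0065 0 0 0 -1;0 0.001 0.0065 0 0 0 -1'; python3 go.py; python3 -m crank '0 0.0005 0.0065 0 0 0 -1;0 0.0005 0.0065 0 0 0 -1;0 0.0005 0.0065 0 0 0 -1;0 0 0.0065 0 0 0 -1;0 0 0.0065 0 0 0 -1;0 0 0.0065 0 0 0 -1'; python3 go.py
```

```text
t: 10.17
ee_pos: [0.5048, 0.08, 0.2176]
tool_rot: [-3.14, -0.0, -2.973]
contact_force: [-1.1, -2.8, 5.8]
grip_width: -0.0003
grip_force: 2.8
t 10.17 tip press [-163.6  -52.   192.6] F press [ 2.6  -1.55  5.79] grip -0.0003 q [ 0.02  0.29 -0.26  1.02 -0.   -0.15]
t: 10.67
ee_pos: [0.5051, 0.0817, 0.1789]
tool_rot: [-3.141, 0.001, -2.973]
contact_force: [-0.4, 0.0, 6.9]
grip_width: 0.0
grip_force: 3.1
t 10.67 tip press [-165.2  -51.4  153.9] F press [-0.09 -0.43  6.87] grip 0.0 q [ 0.02  0.32 -0.32  0.92 -0.   -0.15]
```

```bash
python3 -m crank '0 -0.0003 0.006 0 0 0 -1;0 -0.0003 0.006 0 0 0 -1;0 -0.0003 0.006 0 0 0 -1;0 -0.0003 0.006 0 0 0 -1;0 -0.0003 0.006 0 0 0 -1;0 0 0.005 0 0 0 -1'; python3 go.py; python3 -m crank '0 0 0.003 0 0 0 -1;0 0 0.003 0 0 0 -1;0 0 0 0 0 0 -1'; python3 go.py
```

```text
t: 11.17
ee_pos: [0.5055, 0.0803, 0.144]
tool_rot: [-3.141, 0.001, -2.973]
contact_force: [0.0, 1.7, 10.6]
grip_width: -0.0001
grip_force: 5.1
t 11.17 tip press [-163.7  -51.3  119. ] F press [-1.7   0.3  10.61] grip -0.0001 q [ 0.02  0.36 -0.37  0.84 -0.   -0.15]
t: 11.42
ee_pos: [0.5059, 0.0803, 0.1385]
tool_rot: [-3.141, 0.002, -2.973]
contact_force: [-0.8, -0.4, 13.9]
grip_width: 0.0001
grip_force: 6.6
t 11.42 tip press [-163.7  -50.9  113.5] F press [ 0.3  -0.9  13.89] grip 0.0001 q [ 0.02  0.37 -0.38  0.82 -0.   -0.15]
```

```bash
python3 -m crank '0 0 0.002 0 0 0 -1;0 0 0.002 0 0 0 -1;0 0 0 0 0 0 -1'; python3 go.py; python3 -m crank '0 0 0.002 0 0 0 -1;0 0 0.001 0 0 0 -1;0 0 0 0 0 0 -1'; python3 go.py
```

```text
t: 11.67
ee_pos: [0.5063, 0.0806, 0.135]
tool_rot: [-3.141, 0.003, -2.973]
contact_force: [-0.9, 1.9, 16.5]
grip_width: 0.0001
grip_force: 7.7
t 11.67 tip press [-163.9  -50.4  110. ] F press [-2.05 -0.54 16.5 ] grip 0.0001 q [ 0.02  0.37 -0.38  0.81  0.   -0.15]
t: 11.92
ee_pos: [0.5065, 0.08, 0.1325]
tool_rot: [-3.14, 0.003, -2.973]
contact_force: [-1.2, -2.3, 19.4]
grip_width: 0.0004
grip_force: 8.7
t 11.92 tip press [-163.2  -50.3  107.5] F press [ 2.05 -1.52 19.42] grip 0.0004 q [ 0.01  0.37 -0.39  0.81 -0.   -0.15]
```

```bash
python3 -m crank '0.0005 0 0.001 0 0 0 -1;0.0005 0 0.001 0 0 0 -1;0 0 0 0 0 0 -1;0 0 0 0 0 0 -1'; python3 go.py; python3 - <<'E'
from h import *; from go import Ry,X,Y
d=snap('scene','scene3'); a=cv2.imread('pics/scene3.png')[175:295,260:400]; a=cv2.resize(a,None,fx=5,fy=5,interpolation=cv2.INTER_CUBIC)
cv2.imwrite('pics/s3.png',a)
import math
e=-.43
print((proj(d,Ry.apply(np.array([[-240,0,61],[0,0,63.5],[27-240*math.cos(e),-52,185+240*math.sin(e)],[0,0,275-16.5]])/1e3)+[X,Y,0])-[260,175])*5)
E
```

```text
t: 12.25
ee_pos: [0.5065, 0.0796, 0.1311]
tool_rot: [-3.139, 0.005, -2.974]
contact_force: [0.5, -4.8, 21.9]
grip_width: -0.0001
grip_force: 9.2
t 12.25 tip press [-162.8  -50.4  106.1] F press [ 4.86 -0.31 21.94] grip -0.0001 q [ 0.01  0.37 -0.39  0.8  -0.   -0.15]
[[563.23739968 254.67629508]
 [291.75013262 480.95454415]
 [449.00130201 225.70449208]
 [293.66050887 225.58180344]]
```

View pics/s3.png

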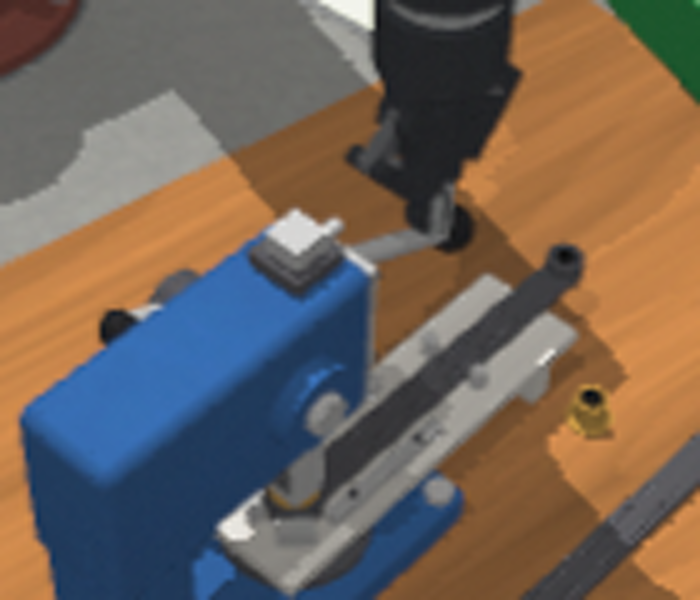

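The ball at (455,228) and ram top at (297,230) match the projected depth-stop positions (449,226) and (294,226). The bush flange is low on the eye, and the small eye hasn't moved. Now I'll ease the lever up by retracing the path.

```bash
python3 -m crank '0 0 -0.003 0 0 0 -1;0 0 -0.005 0 0 0 -1;0 0 -0.006 0 0 0 -1;0 0 -0.006 0 0 0 -1;0 0 -0.006 0 0 0 -1;0 0 -0.006 0 0 0 -1;0 0 -0.006 0 0 0 -1;0 0 -0.006 0 0 0 -1'; python3 go.py; python3 -m crank '0 0 -0.0065 0 0 0 -1;0 0 -0.0065 0 0 0 -1;0 0 -0.0065 0 0 0 -1;0 0 -0.0065 0 0 0 -1;0 0 -0.0065 0 0 0 -1;0 0 -0.0065 0 0 0 -1'; python3 go.py -158 -52 231 0
```

```text
t: 12.97
ee_pos: [0.5035, 0.0805, 0.1733]
tool_rot: [3.141, -0.001, -2.973]
contact_force: [0.0, 3.3, 2.4]
grip_width: -0.0003
grip_force: 1.4
t 12.97 tip press [-164.2  -53.3  148.3] F press [-3.29  0.57  2.36] grip -0.0003 q [ 0.01  0.33 -0.33  0.91  0.   -0.15]
t: 13.47
ee_pos: [0.5038, 0.0803, 0.2126]
tool_rot: [-3.141, -0.001, -2.973]
contact_force: [0.1, 1.5, 2.3]
grip_width: 0.0001
grip_force: 1.1
t 13.47 tip press [-164.   -53.1  187.6] F press [-1.49  0.32  2.27] grip 0.0001 q [ 0.01  0.29 -0.27  1.01 -0.   -0.15]
turn deg [-0.01 -0.04 -0.04] tcp shift: start axes [ -1.   -6.  -43.4] end axes [ -1.1  -6.  -43.4] tcp [0.506 0.075 0.256]
```

```bash
python3 -m crank '-0.0005 -0.001 -0.0065 0 0 0 -1;-0.0005 -0.001 -0.0065 0 0 0 -1;0 -0.001 -0.0065 0 0 0 -1;0 -0.001 -0.0065 0 0 0 -1;0 -0.001 -0.0065 0 0 0 -1;0 -0.001 -0.0065 0 0 0 -1;0 -0.001 -0.005 0 0 0 -1'; python3 go.py; python3 -m crank '0 -0.002 -0.0063 0 0 0 -1;0 -0.002 -0.0063 0 0 0 -1;0 -0.002 -0.0063 0 0 0 -1;0 -0.002 -0.0063 0 0 0 -1;0 -0.002 -0.0063 0 0 0 -1;0 -0.002 -0.0063 0 0 0 -1'; python3 go.py -125 -52 303 0
```

```text
t: 14.05
ee_pos: [0.5061, 0.0733, 0.2568]
tool_rot: [-3.141, -0.0, -2.973]
contact_force: [-0.1, -0.3, 1.1]
grip_width: 0.0001
grip_force: 0.9
t 14.05 tip press [-156.7  -51.9  231.8] F press [ 0.31 -0.19  1.06] grip 0.0001 q [ 0.    0.26 -0.19  1.12 -0.   -0.17]
t: 14.55
ee_pos: [0.508, 0.0614, 0.2943]
tool_rot: [-3.141, -0.001, -2.973]
contact_force: [1.1, -0.3, 0.4]
grip_width: -0.0003
grip_force: 0.7
t 14.55 tip press [-144.6  -52.   269.3] F press [0.44 1.05 0.45] grip -0.0003 q [-0.02  0.25 -0.11  1.21 -0.   -0.19]
turn deg [-0.03 -0.04 -0.04] tcp shift: start axes [  0.  -19.7 -33.7] end axes [ -0.  -19.6 -33.7] tcp [0.511 0.042 0.328]
```

```bash
python3 -m crank '0 -0.0033 -0.0055 0 0 0 -1;0 -0.0033 -0.0055 0 0 0 -1;0 -0.0033 -0.0055 0 0 0 -1;0 -0.0033 -0.0055 0 0 0 -1;0 -0.0033 -0.005 0 0 0 -1;0 -0.0033 -0.004 0 0 0 -1'; python3 go.py; python3 -m crank '0 0 -0.002 0 0 0 -1;0 0 -0.002 0 0 0 -1;0 0 -0.002 0 0 0 -1;0 0 -0.002 0 0 0 -1;0 0 -0.003 0 0 0 -1;0 0 -0.003 0 0 0 -1;0 0 -0.003 0 0 0 -1'; python3 go.py
```

```text
t: 15.05
ee_pos: [0.5114, 0.042, 0.3254]
tool_rot: [-3.142, -0.0, -2.973]
contact_force: [-0.4, -0.7, 1.2]
grip_width: -0.0002
grip_force: 0.6
t 15.05 tip press [-125.   -51.9  300.4] F press [ 0.66 -0.52  1.24] grip -0.0002 q [-0.06  0.24 -0.04  1.29 -0.   -0.23]
t: 15.63
ee_pos: [0.5113, 0.0424, 0.342]
tool_rot: [3.142, -0.001, -2.973]
contact_force: [-0.5, 0.5, -0.0]
grip_width: 0.0001
grip_force: 0.0
t 15.63 tip press [-125.4  -52.   317. ] F press [-0.6  -0.37 -0.03] grip 0.0001 q [-0.06  0.24 -0.    1.33 -0.   -0.23]
```

The lever is at the top and contact is gone. I'll lift clear, settle, and check with a last picture.

```bash
python3 -m crank '0 0 -0.02 0 0 0 -1;0 0 -0.03 0 0 0 -1;0 0 -0.03 0 0 0 -1;0 0.02 0 0 0 0 -1;0 0.04 0 0 0 0 -1;0 0.04 0 0 0 0 -1;0 0.04 0 0 0 0 -1;0 0.02 0 0 0 0 -1'; python3 -m crank '0 0 0 0 0 0 -1;0 0 0 0 0 0 -1;0 0 0 0 0 0 -1;0 0 0 0 0 0 -1'; python3 go.py; python3 - <<'E'
from h import *
snap('scene','scene4'); a=cv2.imread('pics/scene4.png')[145:295,260:400]; cv2.imwrite('pics/s4.png',cv2.resize(a,None,fx=4,fy=4,interpolation=cv2.INTER_CUBIC))
E
```

```text
t: 16.3
ee_pos: [0.4834, 0.2035, 0.4221]
tool_rot: [3.14, -0.0, -2.971]
contact_force: [0.7, -0.6, -0.1]
grip_width: -0.0002
grip_force: 0.0
t: 16.63
ee_pos: [0.4847, 0.1992, 0.4218]
tool_rot: [-3.141, -0.001, -2.974]
contact_force: [-0.6, -0.4, 0.8]
grip_width: 0.0001
grip_force: 0.0
t 16.63 tip press [-284.4  -51.8  396.8] F press [ 0.35 -0.63  0.84] grip 0.0001 q [ 0.25  0.26  0.24  1.55 -0.    0.08]
```

View pics/s4.png

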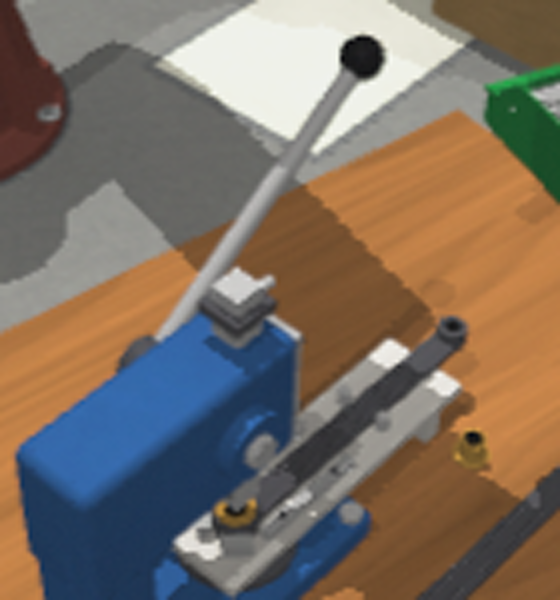

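The ball is back at its start pixel (350,159), the small eye hasn't moved (373,227), and the bush flange sits low on the eye at the home position. Handing in.

```bash
python3 -c "
from rig import hand_in; print(hand_in())"
```

```text
the job is handed in; nothing more can be done
None
```

The link arm is home in the V stop, the bush is pressed in, the lever was eased back to the top and the hand is clear; I handed the job in at about 17 s, and no verdict was returned.

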